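Lever up a heavy fixture base with a pry bar until its prop leg drops in

ROBOT

A 6-joint arm with a two-finger parallel gripper is mounted at the origin on a cart in front of the work surface, level with it; the furniture and walls round the work are solid. World frame = base frame: x ahead of the robot, y to its left, z up, the work surface at z = 0. Lengths are in mm, angles in rad, forces in N, time in s.
With the tool pointing down it reaches from about 275 to 1000 mm from the base axis. Payload 8.4 kg.
Tool frame: the origin (TCP) lies midway between the tips of the shut fingers; the grasp point (between the pads) lies 19 mm behind it; z points along the fingers, y is the line along which they close (so a half turn about z gives the same grasp; the last joint's range is limited). The gripper opens to 85 mm and grips with 20 to 120 N. Pads are 22 mm wide; open, the fingers measure 114 mm over their backs; the gripper's body (76 mm by 85 mm) begins 54 mm behind the grasp point. The pads swing forward as they close: fully open they stand 13 mm farther back than shut.
Start: joints at [1.247, 0.353, 1.633, -0, 1.155, -0.002], TCP at [197.67, 592.92, 231.281] pointing down, gripper open.
Joint ranges: [-2.63, 2.63], [-0.92, 2.1], [0.06, 2.66], [-1.3, 4.44], [0, 2.69], [-3.02, 3.02]. Speed limits (rad/s): [2.22, 2.22, 2.79, 3.14, 3.14, 3.14].

INTERFACE

Orientations are given as [roll, pitch, yaw] about the fixed x, y, z axes, in that order (R = Rz(yaw) Ry(pitch) Rx(roll)).
In Python, from rig import monitor, imaging, r gives the robot as it stands.
- The arm moves only by the tool drive_tool, never from a script. Its argument "plan" is a list of rows, each an object of numbers: "x", "y", "z": the shift along the tool's x, y, z in units of 50 mm (1.0 is 50 mm); "ax", "ay", "az": the turn, a rotation vector about the tool's x, y, z in units of 6 degrees (1.0 is 6 degrees); "hand": the finger opening in mm, from 0 to 85.4. In form: [{"x": .., "y": .., "z": .., "ax": .., "ay": .., "az": .., "hand": ..}, ...]. A call has 1 to 8 rows; each row is the pose to reach, as a shift and turn from the pose commanded when the call began, along the tool's axes at that moment; what a row does not reach only later rows make up. A row lasts 1/10 s, in which the tool goes at most 50 mm and 8.59 degrees, less where a joint would pass 70% of its speed; a pose out of reach is approached as far as the arm can. A call with a gripper value outside its range is refused whole. The fingers move at their own pace and stop on an object; "grip_force" is the grip in N (left out, the last holds). Time passes only in rows, so rows that repeat a pose let the fingers close. It gives the time, the measured TCP pose, the force, the opening and the grip force at its end, in the units of the state.
- monitor.sense(): the state, without advancing time (a new reading comes with each control period).
- imaging.grab_frame(name): name is "side" or "top"; returns the picture (400x640x3 uint8, red, green, blue); there is no depth.
- imaging.camera_info(name): a dict with "mtx" (3x3 intrinsics, pixels), "dist" ([k1, k2, p1, p2, k3] as OpenCV has them; the pictures are not rectified), "R" (3x3) and "t" (3): a world point X has camera coordinates R X + t. Camera axes: x right, y down, z forward; pixel columns grow to the right and rows downward; lengths in mm; the calibration is good to about 2 mm. A picture is of the moment at which its call begins. camera_info takes no time and is no camera call.
- r.sign_off(): hands the job in; it is judged then, once.
The state is a dict: "clock": time; "qpos": joint angles; "qvel": joint speeds; "joint_efforts": joint torques, N m; "eef_pos": TCP position; "tcp_rot": TCP orientation; "contact_force": force on the tool from outside, world axes, zero at the start; "wrist_torque": the same for the moment, N m; "opening": opening from 0.0 (shut) to 1.0 (fully open); "grasp_force": force on a finger pad.
Only numpy, scipy, OpenCV 4.12 (cv2) and the standard library are available. Lean on these libraries where they do the work, as an engineer would, in place of code of your own. Each camera call takes 0.05 s, during which the arm holds its last target. There are 200 camera calls.

TASK

Pick up the pry bar with the orange handle, lay it over the blue fulcrum block and push its tip in under the heavy dark base plate until it comes gently home against the hidden spring pad, with a light push and without ramming it. Then bear down on the handle to lever the front of the plate up until the red-footed prop leg on its side swings in onto its step, and let the plate rest on the leg; stop as soon as the leg is in rather than forcing the plate against its upper stop. Leave the bar lying over the fulcrum with its tip under the plate, keep the hand off the plate and its frame, and leave the things standing near by where they are.

Things in the scene. Friction and masses are not known exactly. Their poses are not given: they have to be found in the camera images.
- riser: Grey steel frame fixed to the bench, 150 mm long (x), 110 mm wide; walls 10 mm thick, 90 mm clear between them, open at the front; it carries the dark steel base plate. Origin on the bench under the middle of the open front; x runs level into the opening (away from the robot), y to the left along the front, z up.
- base_front (a point): Middle of the lower front edge of the dark base plate (150 x 110 x 20 mm, about 2.1 kg, aluminium nest on top). The flat underside lies 57 mm above the bench at rest; this point rises with it.
- base_plate (a joint): Angle of the base plate about its hinge along the rear edge (rad): 0 lying on the frame, grows as the front is lifted (0.01 rad = 1.4 mm at the front edge). Firm upper stop at 0.115. Lifting at the bar's tip takes about 11 to 24 N, less at the handle; more than 45 N from the bar is forcing.
- prop (a joint): Swing of the prop leg near the front of the plate's right (-y) side: 32 mm steel leg with a red round foot (rad). About 0.1 or less while it leans to the front against its step; once the plate is up 0.05 to 0.09 rad (the step's height differs) the foot clears the step and a spring swings the leg back onto it by itself, to about 0.3 to 0.44.
- pad (a joint): Travel (m) of the hidden spring pad under the plate, 70 mm wide, 34 to 56 mm above the bench, its face 38 to 65 mm behind the front edge, to be felt for: 0 untouched, grows as the bar pushes it in. 3 N per mm, end at 8 mm. The bar is home when the pad is in by 2 mm (6 N) or more for 0.3 s; over 5 mm (15 N) is ramming. It may spring back after.
- fulcrum: Loose blue block, 48 mm (x) x 62 mm (y), with a rounded steel ridge along y, top 45 mm above the bench, 0.6 kg. Origin at the centre of its underside. It already stands before the opening, ridge 27 to 37 mm in front of the plate's front edge and parallel to it within a few degrees: it need not be moved.
- pry_bar: Straight pry bar, 260 mm, 0.25 kg. Origin mid-length at its underside; x points to the tip. Steel shank 16 mm wide, 8 thick, x = -45 to 130 mm; orange handle 18 wide, 26 high, x = -130 to -44, underside flush. Grip across the handle at x = -60; press on its top at x = -115. Level on the ridge its top is 4 mm below the plate; let go, it tips till the tip meets the plate.
- bar_tip (a point): Middle of the bar's tip end (4 mm above the bar's underside).
- loupe: Black loupe, 34 mm across, 31 mm high, standing left of the frame; origin at the centre of its underside. Bystander.
- setup_block_1: Aluminium setting block, 22 x 45 x 18 mm, left of the fulcrum; origin at the centre of its underside. Bystander.
- ring_part_1: Turned ring, 26 mm across, 16 mm high, left of and before the fulcrum; origin at the centre of its underside. Bystander.
Things that resemble listed ones, but are neither listed nor needed, are in the scene too. Of the things like the fulcrum, leave any that is pink or white; of the rest the larger one is meant.

How it is judged:
By the outcome, as a careful person would: the job done as asked, in the order asked, and still so for the second after the job is handed in, with the robot touching nothing.
It also fails if it takes over 72 s, if anything falls off the work surface, if the arm or the gripper's body presses on something with over 40 N, if the wrist force passes 120 N, or if a joint passes its speed limit or range.

## Working session

There is one attempt and no reset: what is moved stays moved. The work goes in short steps, Python scripts to look and compute and a tool call to move; the robot and the scene stay as the last step left them, time stands still between calls to the robot, and variables do not carry over. Pictures are saved under pics/ and viewed, at most 10 in all, crops included, and the job is handed in when it is done.

Besides the shell and the picture viewer there is one more tool, called after ">>>" as a command line: name --argument value ..., lists and objects as JSON in quotes. drive_tool: Moves the arm, as the interface text tells. Its arguments: {"type":"object","properties":{"plan":{"type":"array","items":{"type":"object","properties":{"x":{"type":"number"},"y":{"type":"number"},"z":{"type":"number"},"ax":{"type":"number"},"ay":{"type":"number"},"az":{"type":"number"},"hand":{"type":"number"}}}},"grip_force":{"type":"number"}},"required":["plan"]}

```bash
ls; mkdir -p pics
cat > h.py <<'E'
import numpy as np, cv2
from rig import monitor, imaging, r
def cast(name,uv,z):
    c=imaging.camera_info(name);K=np.array(c["mtx"],float);d=np.array(c["dist"],float);R=np.array(c["R"]);t=np.array(c["t"]).ravel()
    p=cv2.undistortPoints(np.array(uv,float).reshape(-1,1,2),K,d).reshape(-1,2)
    D=np.c_[p,np.ones(len(p))]@R; C=-R.T@t
    return C+D*((np.asarray(z)-C[2])/D[:,2])[:,None]
def proj(name,X):
    c=imaging.camera_info(name);R=np.array(c["R"],float)
    return cv2.projectPoints(np.array(X,float).reshape(-1,1,3),cv2.Rodrigues(R)[0],np.array(c["t"],float).ravel(),np.array(c["mtx"],float),np.array(c["dist"],float))[0].reshape(-1,2)
def grab(name,f):
    im=imaging.grab_frame(name); cv2.imwrite(f"pics/{f}.png",im[:,:,::-1]); return im
E
python3 - <<'E'
from h import *
for n in("top","side"):
    grab(n,n+"0"); c=imaging.camera_info(n); R=np.array(c["R"]);print(n,-R.T@np.array(c["t"]).ravel(),R[2],c["mtx"][0][0])
a=[cv2.imread(f"pics/{n}0.png") for n in("top","side")]
print(monitor.sense())
E
```

```text
pics
top [ 432.30020941 -390.81994725 1024.92392562] [ 0.1542093  -0.02957286 -0.98759553] 368.1688387384775
side [1413.81554392 -902.03801734 1171.39051095] [-0.56443569  0.34557634 -0.74965948] 454.94957735271674
{'clock': 0.1, 'qpos': array([ 1.24661210e+00,  3.53564854e-01,  1.63406917e+00,  3.40425209e-07,
        1.15522740e+00, -2.40592716e-03]), 'qvel': array([-0.00122352,  0.00057418, -0.00252998,  0.00142649, -0.00095308,
        0.0022021 ]), 'joint_efforts': array([ 5.22178652e-05, -6.06357336e+01, -3.42819929e+01,  1.02426025e-04,
        3.92442278e-03, -2.61143299e-06]), 'eef_pos': array([197.52156708, 592.50188329, 230.64150852]), 'tcp_rot': array([-3.14032389e+00, -3.36383738e-06,  2.81981421e+00]), 'contact_force': array([-0.30954422, -0.28246515, -0.51796258]), 'wrist_torque': array([ 0.02739195, -0.00120859,  0.01130893]), 'grasp_force': 0.0, 'opening': 1.005513378074722}
```

View pics/top0.png

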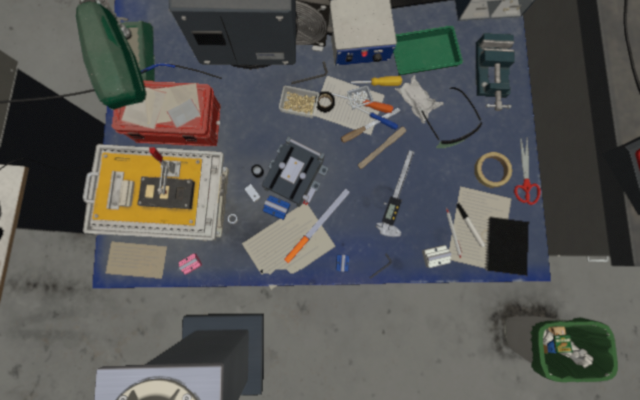

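View pics/side0.png

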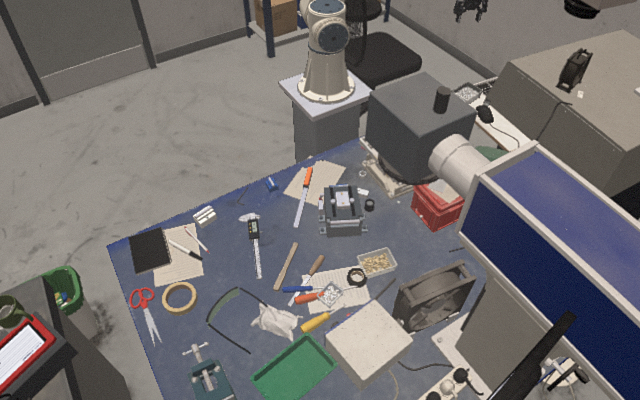

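The top view shows the frame at about (292,170), the blue fulcrum at (277,206), and the pry bar from the handle at (288,260) to the tip at (347,192). The small blue block at (343,262) is a decoy. The side view shows the frame at (343,210) and the bar at (305,190). Next I'll take enlarged crops.

Run:
```python
import cv2
a=cv2.imread("pics/top0.png")[135:275,220:380]; cv2.imwrite("pics/c1.png",cv2.resize(a,None,fx=4.2,fy=4.2,interpolation=cv2.INTER_CUBIC))
a=cv2.imread("pics/side0.png")[150:250,260:400]; cv2.imwrite("pics/c2.png",cv2.resize(a,None,fx=5,fy=5,interpolation=cv2.INTER_CUBIC))
from h import *
print(cast("top",[(288,260),(347,192),(277,206),(292,170),(257,170),(232,218),(252,192)],0).round(0))
# masks
im=cv2.imread("pics/top0.png"); hsv=cv2.cvtColor(im,cv2.COLOR_BGR2HSV)
o=cv2.inRange(hsv,(5,150,150),(18,255,255)); o[:225]=0
n,l,s,c=cv2.connectedComponentsWithStats(o); print(s[1:],c[1:])
b=cv2.inRange(hsv,(100,150,110),(125,255,255));n,l,s,c=cv2.connectedComponentsWithStats(b);print([(x,y.round(1)) for x,y in zip(s[1:],c[1:]) if x[4]>15])
```

```text
[[ 418. -333.    0.]
 [ 605. -499.    0.]
 [ 567. -302.    0.]
 [ 670. -344.    0.]
 [ 671. -245.    0.]
 [ 535. -178.    0.]
 [ 608. -232.    0.]]
[[285 236  23  26 172]] [[296.10465116 248.84302326]]
[(array([371, 114,  26,  14,  75], dtype=int32), array([385.1, 120.6])), (array([268, 196,  21,  12,  87], dtype=int32), array([278.2, 201.6])), (array([264, 206,  21,  12, 110], dtype=int32), array([273.8, 211.8])), (array([337, 255,   4,   8,  26], dtype=int32), array([338.7, 258. ])), (array([337, 264,   3,   6,  17], dtype=int32), array([337.9, 266.6]))]
```

View pics/c1.png

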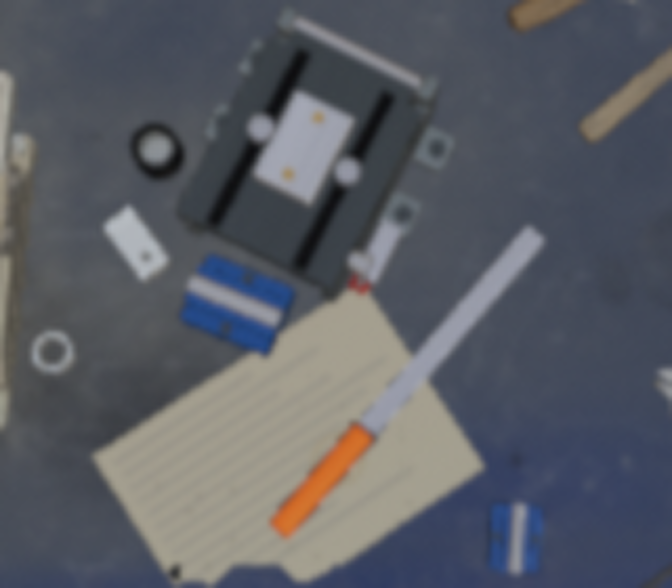

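View pics/c2.png

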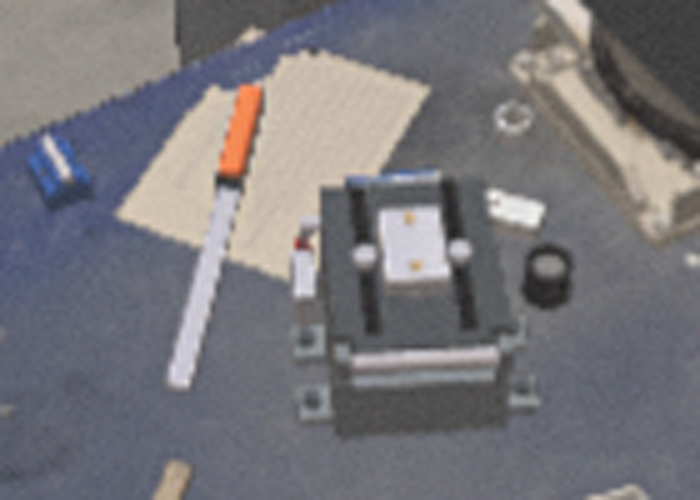

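The crops show the plate's front edge from about (182,213) to (330,292) in c1, the fulcrum ridge from (190,284) to (281,320), the bar tip at (534,236), the handle end at (279,529), and the red prop foot at (360,287).

```bash
cat >> h.py <<'E'
def c1(p): return (np.array(p,float)+.5)/4.2-.5+[220,135]
def c2(p): return (np.array(p,float)+.5)/5-.5+[260,150]
E
python3 - <<'E'
from h import *
F=cast("top",c1([(182,213),(330,292)]),[77,77]); print("front",F.round(1),np.linalg.norm(F[1]-F[0]),"mid",F.mean(0).round(1))
d=(F[0]-F[1]);d/=np.linalg.norm(d); ang=np.arctan2(-d[0],d[1]); print("riser yaw",ang)
F2=cast("side",c2([(322,188),(482,182),(335,345),(518,335)]),[77]*4);print("side fr/fl/rr/rl",F2.round(1))
f=cast("top",c1([(190,284),(281,320)]),[45,45]); d2=f[0]-f[1];print("ridge",f.round(1),np.linalg.norm(d2),"mid",f.mean(0).round(1),"yaw",np.arctan2(-d2[0],d2[1]))
x=np.array([np.cos(ang),np.sin(ang),0]);print("ridge to front",(F.mean(0)-f.mean(0))@x,"lateral",(f.mean(0)-F.mean(0))@np.array([-x[1],x[0],0]))
B=cast("top",c1([(279,529),(365,431),(534,236)]),[26,26,8]);print("bar",B.round(1),np.linalg.norm(B[2]-B[0]),np.linalg.norm(B[1]-B[0]))
B2=cast("side",c2([(251,88),(230,178),(179,385)]),[26,26,4]);print("bar side",B2.round(1),np.linalg.norm((B2[2]-B2[0])[:2]))
for b in(B,B2):
  e=b[2]-b[0];print("yaw",np.arctan2(e[1],e[0]),"org",(b[0]+b[2])[:2]/2)
E
```

```text
front [[ 611.7 -271.7   77. ]
 [ 561.4 -363.3   77. ]] 104.49888187973056 mid [ 586.6 -317.5   77. ]
riser yaw -0.5027616060494265
side fr/fl/rr/rl [[ 567.5 -362.2   77. ]
 [ 618.  -270.1   77. ]
 [ 682.7 -424.8   77. ]
 [ 735.4 -324.4   77. ]]
ridge [[ 571.7 -273.3   45. ]
 [ 548.1 -331.2   45. ]] 62.5374087912257 mid [ 559.9 -302.2   45. ] yaw -0.3880214689678292
ridge to front 30.740605894028388 lateral 0.5511271736054397
bar [[ 416.8 -328.9   26. ]
 [ 478.  -383.9   26. ]
 [ 607.3 -497.8    8. ]] 255.2526249625736 82.36146168632129
bar side [[ 419.8 -328.8   26. ]
 [ 487.1 -385.8   26. ]
 [ 609.1 -496.5    4. ]] 252.9143221475243
yaw -0.7252142250033078 org [ 512.04989584 -413.32079628]
yaw -0.7250310496331046 org [ 514.41285229 -412.64434356]
```

Run:
```python
from h import *
P=[(0,0,0),(0,0,300),(197,593,231),(197,593,400),(570,0,0),(600,150,0),(300,200,0),(468,-373,150)]
for n in("top","side"): print(n,proj(n,P).round(0).tolist())
```

```text
top [[156.0, 430.0], [84.0, 512.0], [-202.0, 386.0], [-363.0, 428.0], [168.0, 206.0], [113.0, 196.0], [86.0, 308.0], [302.0, 239.0]]
side [[325.0, 86.0], [326.0, 23.0], [466.0, 24.0], [474.0, -13.0], [408.0, 164.0], [443.0, 154.0], [404.0, 108.0], [305.0, 154.0]]
```

```bash
cat >> h.py <<'E'
from scipy.spatial.transform import Rotation as Ro
def to(x,y,z,yaw,pose=None):
    s=monitor.sense(); R0=Ro.from_euler('xyz',s["tcp_rot"]); 
    d=R0.inv().apply(np.array([x,y,z])-s["eef_pos"])/50
    T=Ro.from_euler('xyz',[np.pi,0,yaw]) if np.isscalar(yaw) else yaw
    w=np.degrees((R0.inv()*T).as_rotvec())/6
    print("t",round(s["clock"],2),"at",s["eef_pos"].round(1),s["tcp_rot"].round(3),"F",s["contact_force"].round(1),"shift",d.round(3),"turn",w.round(3))
E
python3 -c "
from h import *
to(468,-373,130,2.416)"
```

```text
t 0.1 at [197.5 592.5 230.6] [-3.14 -0.    2.82] F [-0.3 -0.3 -0.5] shift [-11.239 -16.606   2.034] turn [-1.200e-02  2.000e-03  3.856e+00]
```

>>> drive_tool --plan '[{"x":-11.26,"y":-16.6,"z":2.0,"az":3.86},{"x":-11.26,"y":-16.6,"z":2.0,"az":3.86},{"x":-11.26,"y":-16.6,"z":2.0,"az":3.86},{"x":-11.26,"y":-16.6,"z":2.0,"az":3.86},{"x":-11.26,"y":-16.6,"z":2.0,"az":3.86},{"x":-11.26,"y":-16.6,"z":2.0,"az":3.86},{"x":-11.26,"y":-16.6,"z":2.0,"az":3.86},{"x":-11.26,"y":-16.6,"z":2.0,"az":3.86}]'

```text
invalid input
```

```bash
python3 -c "
from h import *
to(468,-373,130,2.416)"
```

```text
t 0.1 at [197.5 592.5 230.6] [-3.14 -0.    2.82] F [-0.3 -0.3 -0.5] shift [-11.239 -16.606   2.034] turn [-1.200e-02  2.000e-03  3.856e+00]
```

>>> drive_tool --plan '[{"x":-5.6,"y":-8.3,"z":1.0,"ax":0,"ay":0,"az":3.86,"hand":60},{"x":-5.6,"y":-8.3,"z":1.0,"ax":0,"ay":0,"az":3.86,"hand":60},{"x":-5.6,"y":-8.3,"z":1.0,"ax":0,"ay":0,"az":3.86,"hand":60},{"x":-5.6,"y":-8.3,"z":1.0,"ax":0,"ay":0,"az":3.86,"hand":60},{"x":-5.6,"y":-8.3,"z":1.0,"ax":0,"ay":0,"az":3.86,"hand":60},{"x":-5.6,"y":-8.3,"z":1.0,"ax":0,"ay":0,"az":3.86,"hand":60},{"x":-5.6,"y":-8.3,"z":1.0,"ax":0,"ay":0,"az":3.86,"hand":60},{"x":-5.6,"y":-8.3,"z":1.0,"ax":0,"ay":0,"az":3.86,"hand":60}]'

```text
clock: 0.9
eef_pos: [304.4, 207.7, 191.3]
tcp_rot: [3.141, 0.0, 2.416]
contact_force: [1.6, 0.7, -0.4]
opening: 0.704
grasp_force: 0.0
```

```bash
python3 -c "
from h import *
to(468,-373,130,2.416)"
```

```text
t 0.9 at [304.4 207.7 191.3] [3.141 0.    2.416] F [ 1.6  0.7 -0.4] shift [-10.152  -6.521   1.227] turn [0.002 0.002 0.004]
```

>>> drive_tool --plan '[{"x":-10.15,"y":-6.52,"z":1.2,"ax":0,"ay":0,"az":0,"hand":45},{"x":-10.15,"y":-6.52,"z":1.2,"ax":0,"ay":0,"az":0,"hand":45},{"x":-10.15,"y":-6.52,"z":1.2,"ax":0,"ay":0,"az":0,"hand":45},{"x":-10.15,"y":-6.52,"z":1.2,"ax":0,"ay":0,"az":0,"hand":45},{"x":-10.15,"y":-6.52,"z":1.2,"ax":0,"ay":0,"az":0,"hand":45},{"x":-10.15,"y":-6.52,"z":1.2,"ax":0,"ay":0,"az":0,"hand":45},{"x":-10.15,"y":-6.52,"z":1.2,"ax":0,"ay":0,"az":0,"hand":45},{"x":-10.15,"y":-6.52,"z":1.2,"ax":0,"ay":0,"az":0,"hand":45}]'

```text
clock: 1.7
eef_pos: [412.0, -176.0, 151.6]
tcp_rot: [3.141, -0.0, 2.415]
contact_force: [0.8, 1.0, 0.4]
opening: 0.529
grasp_force: 0.0
```

```bash
python3 -c "
from h import *
to(468,-373,60,2.416)"
```

```text
t 1.7 at [ 412.  -176.   151.6] [ 3.141 -0.     2.415] F [0.8 1.  0.4] shift [-3.454 -2.202  1.832] turn [ 0.001 -0.001 -0.01 ]
```

>>> drive_tool --plan '[{"x":-3.45,"y":-2.2,"z":1.6,"ax":0,"ay":0,"az":0,"hand":45},{"x":-3.45,"y":-2.2,"z":1.6,"ax":0,"ay":0,"az":0,"hand":45},{"x":-3.45,"y":-2.2,"z":1.6,"ax":0,"ay":0,"az":0,"hand":45},{"x":-3.45,"y":-2.2,"z":1.6,"ax":0,"ay":0,"az":0,"hand":45},{"x":-3.45,"y":-2.2,"z":1.6,"ax":0,"ay":0,"az":0,"hand":45},{"x":-3.45,"y":-2.2,"z":1.8,"ax":0,"ay":0,"az":0,"hand":45},{"x":-3.45,"y":-2.2,"z":1.8,"ax":0,"ay":0,"az":0,"hand":45}]'

```text
clock: 2.4
eef_pos: [466.6, -368.9, 60.3]
tcp_rot: [3.142, -0.004, 2.415]
contact_force: [-0.3, -0.5, 0.1]
opening: 0.531
grasp_force: 0.0
```

```bash
python3 -c "
from h import *
to(468,-373,4,2.416)
for n in('top','side'): grab(n,n+'1')
a=cv2.imread('pics/top1.png')[180:280,260:380]; b=cv2.imread('pics/side1.png')[130:230,260:380]
cv2.imwrite('pics/d1.png',np.vstack([cv2.resize(v,None,fx=4.8,fy=3*1,interpolation=2) if 0 else cv2.resize(v,(360*1,300),interpolation=2) for v in(a,b)]))"
```

```text
t 2.4 at [ 466.6 -368.9   60.3] [ 3.142 -0.004  2.415] F [-0.3 -0.5  0.1] shift [-0.08  -0.043  1.126] turn [ 0.    -0.037 -0.009]
```

View pics/d1.png

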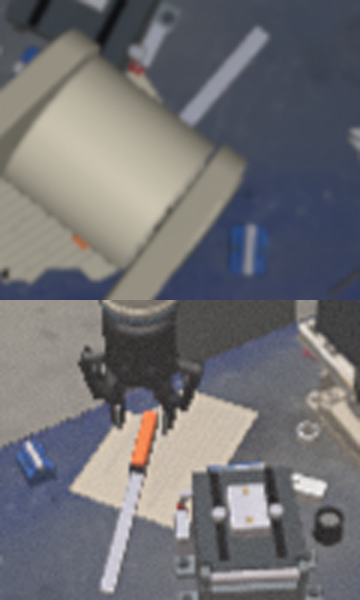

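The hand straddles the orange handle, seen at about (145,440) in the lower half of the picture. I'll descend now.

>>> drive_tool --plan '[{"x":0,"y":0,"z":0.5,"ax":0,"ay":0,"az":0,"hand":45},{"x":0,"y":0,"z":1.1,"ax":0,"ay":0,"az":0,"hand":45},{"x":0,"y":0,"z":1.1,"ax":0,"ay":0,"az":0,"hand":45},{"x":0,"y":0,"z":1.1,"ax":0,"ay":0,"az":0,"hand":45}]'

```text
clock: 2.9
eef_pos: [468.1, -369.5, 7.7]
tcp_rot: [3.142, -0.001, 2.417]
contact_force: [0.1, -1.2, 1.1]
opening: 0.526
grasp_force: 0.0
```

>>> drive_tool --plan '[{"x":0,"y":0,"z":0,"ax":0,"ay":0,"az":0,"hand":10},{"x":0,"y":0,"z":0,"ax":0,"ay":0,"az":0,"hand":10},{"x":0,"y":0,"z":0,"ax":0,"ay":0,"az":0,"hand":10},{"x":0,"y":0,"z":0,"ax":0,"ay":0,"az":0,"hand":10},{"x":0,"y":0,"z":0,"ax":0,"ay":0,"az":0,"hand":10},{"x":0,"y":0,"z":0,"ax":0,"ay":0,"az":0,"hand":10}]' --grip_force 70

```text
clock: 3.5
eef_pos: [469.1, -371.1, 8.9]
tcp_rot: [3.141, 0.003, 2.415]
contact_force: [-1.1, 1.0, 8.3]
opening: 0.188
grasp_force: 69.5
```

```bash
python3 -c "
from h import *
to(468,-373,100,2.416)
s=monitor.sense();print(s['opening']*85,s['grasp_force'])"
```

```text
t 3.5 at [ 469.1 -371.1    8.9] [3.141e+00 3.000e-03 2.415e+00] F [-1.1  1.   8.3] shift [-0.014 -0.042 -1.821] turn [ 0.003  0.024 -0.005]
15.965718338923798 69.50636386871338
```

>>> drive_tool --plan '[{"x":0,"y":0,"z":-0.7,"ax":0,"ay":0,"az":0,"hand":10},{"x":0.3,"y":0,"z":-1.6,"ax":0,"ay":0,"az":0,"hand":10},{"x":1.0,"y":0.1,"z":-2.4,"ax":0,"ay":0,"az":0,"hand":10},{"x":1.97,"y":0.15,"z":-2.4,"ax":0,"ay":0,"az":-0.7,"hand":10},{"x":2.6,"y":0.8,"z":-2.4,"ax":0,"ay":0,"az":-1.4,"hand":10},{"x":3.0,"y":1.45,"z":-2.4,"ax":0,"ay":0,"az":-2.14,"hand":10},{"x":3.0,"y":1.45,"z":-2.4,"ax":0,"ay":0,"az":-2.14,"hand":10},{"x":3.0,"y":1.45,"z":-2.4,"ax":0,"ay":0,"az":-2.14,"hand":10}]'

```text
clock: 4.3
eef_pos: [404.4, -216.2, 127.8]
tcp_rot: [-3.141, 0.001, 2.641]
contact_force: [0.5, -0.2, -2.7]
opening: 0.186
grasp_force: 69.1
```

```bash
python3 -c "
from h import *
to(408.4,-218.3,70,2.64)
for n in('top','side'): grab(n,n+'2')
a=cv2.imread('pics/top2.png')[150:250,230:350]; b=cv2.imread('pics/side2.png')[130:230,300:420]
cv2.imwrite('pics/d2.png',np.hstack([cv2.resize(v,(396,330),interpolation=2) for v in(a,b)]))"
```

```text
t 4.3 at [ 404.4 -216.2  127.8] [-3.141e+00  1.000e-03  2.641e+00] F [ 0.5 -0.2 -2.7] shift [-0.088  0.002  1.156] turn [-0.001  0.014  0.011]
```

View pics/d2.png

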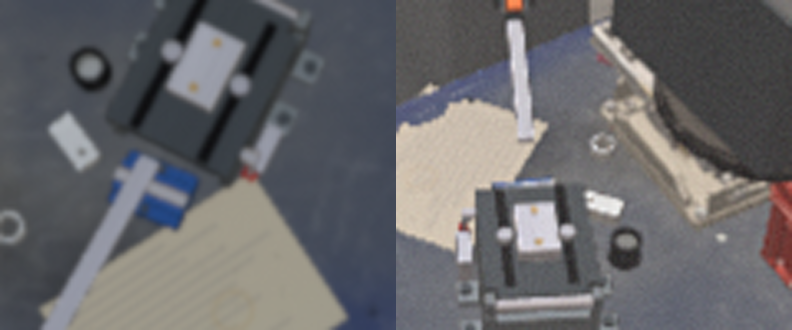

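The bar is held over the fulcrum with its tip at about (148,157) in the top half and (525,138) in the side half.

```bash
python3 -c "
from h import *
s=monitor.sense();e=s['eef_pos'];y=s['tcp_rot'][2]
u=-np.array([np.cos(y),np.sin(y),0]);print('pred tip',e+190.8*u-[0,0,1])
for z in(115,121,127,133):print(z,cast('top',[(274.6,197.4)],[z]).round(1),cast('side',[(339.3,172)],[z]).round(1))
print(cast('side',c2([(322,188),(482,182)]),[77,77]).mean(0))
"
```

```text
pred tip [ 571.6898129  -309.22768306  126.45632942]
115 [[ 573.7 -305.8  115. ]] [[ 566.2 -303.   115. ]]
121 [[ 572.8 -306.3  121. ]] [[ 571.  -306.4  121. ]]
127 [[ 571.9 -306.9  127. ]] [[ 575.8 -309.8  127. ]]
133 [[ 570.9 -307.4  133. ]] [[ 580.6 -313.2  133. ]]
[ 592.75283807 -316.14033712   77.        ]
```

>>> drive_tool --plan '[{"x":-0.05,"y":0,"z":0.7,"ax":0,"ay":0,"az":0,"hand":10},{"x":-0.09,"y":0,"z":1.2,"ax":0,"ay":0,"az":0,"hand":10},{"x":-0.09,"y":0,"z":1.34,"ax":0,"ay":0,"az":0,"hand":10},{"x":-0.09,"y":0,"z":1.34,"ax":0,"ay":0,"az":0,"hand":10},{"x":-0.09,"y":0,"z":1.34,"ax":0,"ay":0,"az":0,"hand":10}]'

```text
clock: 4.9
eef_pos: [408.4, -219.5, 60.6]
tcp_rot: [-3.142, 0.001, 2.639]
contact_force: [-0.4, 0.3, -2.1]
opening: 0.193
grasp_force: 69.1
```

```bash
python3 -c "
from h import *
to(408.4,-218.3,58,2.64);print(monitor.sense()['wrist_torque'])
for n in('top','side'): grab(n,n+'3')
a=cv2.imread('pics/top3.png')[150:250,230:350]; b=cv2.imread('pics/side3.png')[130:230,300:420]
cv2.imwrite('pics/d3.png',np.hstack([cv2.resize(v,(396,330),interpolation=2) for v in(a,b)]))"
```

```text
t 4.9 at [ 408.4 -219.5   60.6] [-3.142e+00  1.000e-03  2.639e+00] F [-0.4  0.3 -2.1] shift [0.011 0.021 0.051] turn [-0.     0.005 -0.01 ]
[0.03696258 0.09027478 0.00837068]
```

View pics/d3.png

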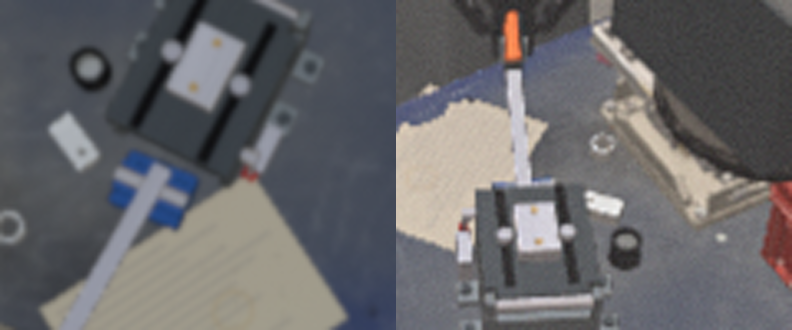

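The tip, at (160,170), lies just past the ridge and in front of the opening, and it is centred. I'll lower it to touch.

>>> drive_tool --plan '[{"x":0,"y":0,"z":0.04,"ax":0,"ay":0,"az":0,"hand":10},{"x":0,"y":0,"z":0.06,"ax":0,"ay":0,"az":0,"hand":10},{"x":0,"y":0,"z":0.06,"ax":0,"ay":0,"az":0,"hand":10}]'

```text
clock: 5.3
eef_pos: [408.1, -218.9, 57.1]
tcp_rot: [-3.142, 0.0, 2.64]
contact_force: [-0.1, 0.1, -2.6]
opening: 0.195
grasp_force: 69.1
```

>>> drive_tool --plan '[{"x":0,"y":0,"z":0.02,"ax":0,"ay":0,"az":0,"hand":10},{"x":0,"y":0,"z":0.03,"ax":0,"ay":0,"az":0,"hand":10},{"x":0,"y":0,"z":0.03,"ax":0,"ay":0,"az":0,"hand":10}]'

```text
clock: 5.6
eef_pos: [407.9, -218.8, 55.3]
tcp_rot: [-3.142, -0.0, 2.64]
contact_force: [-0.1, -0.6, -2.6]
opening: 0.19
grasp_force: 69.1
```

>>> drive_tool --plan '[{"x":0,"y":0,"z":0.02,"ax":0,"ay":0,"az":0,"hand":10},{"x":0,"y":0,"z":0.02,"ax":0,"ay":0,"az":0,"hand":10}]'

```text
clock: 5.8
eef_pos: [408.0, -218.9, 54.3]
tcp_rot: [3.142, 0.0, 2.64]
contact_force: [0.3, 0.3, -1.2]
opening: 0.191
grasp_force: 69.2
```

>>> drive_tool --plan '[{"x":0,"y":0,"z":0.02,"ax":0,"ay":0,"az":0,"hand":10},{"x":0,"y":0,"z":0.02,"ax":0,"ay":0,"az":0,"hand":10}]'

```text
clock: 6.0
eef_pos: [408.1, -218.9, 53.5]
tcp_rot: [-3.142, 0.0, 2.64]
contact_force: [-0.4, 0.0, -1.5]
opening: 0.189
grasp_force: 69.3
```

>>> drive_tool --plan '[{"x":0,"y":0,"z":-0.055,"ax":0,"ay":0.1,"az":0,"hand":10},{"x":-0.1,"y":0,"z":-0.055,"ax":0,"ay":0.1,"az":0,"hand":10},{"x":-0.25,"y":0,"z":-0.055,"ax":0,"ay":0.1,"az":0,"hand":10},{"x":-0.4,"y":0,"z":-0.055,"ax":0,"ay":0.1,"az":0,"hand":10},{"x":-0.55,"y":0,"z":-0.055,"ax":0,"ay":0.1,"az":0,"hand":10},{"x":-0.7,"y":0,"z":-0.055,"ax":0,"ay":0.1,"az":0,"hand":10},{"x":-0.8,"y":0,"z":-0.055,"ax":0,"ay":0.1,"az":0,"hand":10},{"x":-0.8,"y":0,"z":-0.055,"ax":0,"ay":0.1,"az":0,"hand":10}]'

```text
clock: 6.8
eef_pos: [443.9, -238.5, 56.2]
tcp_rot: [3.142, -0.01, 2.64]
contact_force: [0.2, 0.3, -1.9]
opening: 0.191
grasp_force: 69.2
```

```bash
python3 -c "
from h import *
to(408.4,-218.3,58,2.64);print(monitor.sense()['wrist_torque'])
for n in('top',): grab(n,n+'4')
a=cv2.imread('pics/top4.png')[150:250,230:350]
cv2.imwrite('pics/d4.png',cv2.resize(a,(600,500),interpolation=2))"
```

```text
t 6.8 at [ 443.9 -238.5   56.2] [ 3.142 -0.01   2.64 ] F [ 0.2  0.3 -1.9] shift [ 0.817  0.013 -0.029] turn [ 0.    -0.094 -0.003]
[0.08697571 0.13773183 0.01617704]
```

View pics/d4.png

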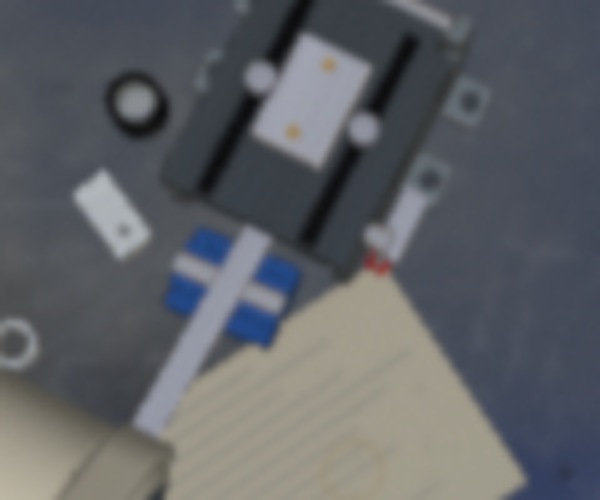

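The bar passes under the front edge at about (258,235), centred and touching nothing. Next I'll feel for the pad in small steps.

>>> drive_tool --plan '[{"x":-0.06,"y":0,"z":0,"ax":0,"ay":0,"az":0,"hand":10},{"x":-0.12,"y":0,"z":0,"ax":0,"ay":0,"az":0,"hand":10},{"x":-0.14,"y":0,"z":0,"ax":0,"ay":0,"az":0,"hand":10},{"x":-0.14,"y":0,"z":0,"ax":0,"ay":0,"az":0,"hand":10}]'

```text
clock: 7.25
eef_pos: [449.3, -241.6, 56.2]
tcp_rot: [-3.142, -0.01, 2.64]
contact_force: [0.3, 0.3, -2.7]
opening: 0.193
grasp_force: 69.2
```

>>> drive_tool --plan '[{"x":-0.03,"y":0,"z":0,"ax":0,"ay":0,"az":0,"hand":10},{"x":-0.06,"y":0,"z":0,"ax":0,"ay":0,"az":0,"hand":10},{"x":-0.06,"y":0,"z":0,"ax":0,"ay":0,"az":0,"hand":10},{"x":-0.06,"y":0,"z":0,"ax":0,"ay":0,"az":0,"hand":10}]'

```text
clock: 7.65
eef_pos: [451.8, -242.9, 56.1]
tcp_rot: [-3.142, -0.011, 2.64]
contact_force: [-0.5, -0.7, -2.4]
opening: 0.191
grasp_force: 69.2
```

>>> drive_tool --plan '[{"x":-0.03,"y":0,"z":0,"ax":0,"ay":0,"az":0,"hand":10},{"x":-0.06,"y":0,"z":0,"ax":0,"ay":0,"az":0,"hand":10},{"x":-0.06,"y":0,"z":0,"ax":0,"ay":0,"az":0,"hand":10},{"x":-0.06,"y":0,"z":0,"ax":0,"ay":0,"az":0,"hand":10}]'

```text
clock: 8.05
eef_pos: [454.5, -244.4, 56.0]
tcp_rot: [-3.142, -0.01, 2.64]
contact_force: [-0.4, 0.7, -2.9]
opening: 0.191
grasp_force: 69.2
```

>>> drive_tool --plan '[{"x":-0.03,"y":0,"z":0,"ax":0,"ay":0,"az":0,"hand":10},{"x":-0.06,"y":0,"z":0,"ax":0,"ay":0,"az":0,"hand":10},{"x":-0.07,"y":0,"z":0,"ax":0,"ay":0,"az":0,"hand":10},{"x":-0.07,"y":0,"z":0,"ax":0,"ay":0,"az":0,"hand":10}]'

```text
clock: 8.45
eef_pos: [457.7, -246.1, 56.0]
tcp_rot: [-3.142, -0.01, 2.64]
contact_force: [-0.6, -0.1, -2.1]
opening: 0.19
grasp_force: 69.2
```

>>> drive_tool --plan '[{"x":-0.03,"y":0,"z":0,"ax":0,"ay":0,"az":0,"hand":10},{"x":-0.06,"y":0,"z":0,"ax":0,"ay":0,"az":0,"hand":10},{"x":-0.07,"y":0,"z":0,"ax":0,"ay":0,"az":0,"hand":10},{"x":-0.07,"y":0,"z":0,"ax":0,"ay":0,"az":0,"hand":10}]'

```text
clock: 8.85
eef_pos: [460.7, -247.8, 56.0]
tcp_rot: [-3.142, -0.01, 2.64]
contact_force: [0.3, -0.1, -2.2]
opening: 0.192
grasp_force: 69.2
```

>>> drive_tool --plan '[{"x":-0.03,"y":0,"z":0,"ax":0,"ay":0,"az":0,"hand":10},{"x":-0.06,"y":0,"z":0,"ax":0,"ay":0,"az":0,"hand":10},{"x":-0.07,"y":0,"z":0,"ax":0,"ay":0,"az":0,"hand":10},{"x":-0.07,"y":0,"z":0,"ax":0,"ay":0,"az":0,"hand":10}]'

```text
clock: 9.25
eef_pos: [463.8, -249.5, 55.9]
tcp_rot: [-3.142, -0.01, 2.64]
contact_force: [0.3, 0.4, -3.1]
opening: 0.193
grasp_force: 69.2
```

>>> drive_tool --plan '[{"x":-0.03,"y":0,"z":0,"ax":0,"ay":0,"az":0,"hand":10},{"x":-0.06,"y":0,"z":0,"ax":0,"ay":0,"az":0,"hand":10},{"x":-0.07,"y":0,"z":0,"ax":0,"ay":0,"az":0,"hand":10},{"x":-0.07,"y":0,"z":0,"ax":0,"ay":0,"az":0,"hand":10}]'

```text
clock: 9.65
eef_pos: [466.8, -251.1, 55.9]
tcp_rot: [-3.142, -0.01, 2.64]
contact_force: [0.8, 0.2, -1.5]
opening: 0.192
grasp_force: 69.2
```

>>> drive_tool --plan '[{"x":-0.03,"y":0,"z":0,"ax":0,"ay":0,"az":0,"hand":10},{"x":-0.06,"y":0,"z":0,"ax":0,"ay":0,"az":0,"hand":10},{"x":-0.07,"y":0,"z":0,"ax":0,"ay":0,"az":0,"hand":10},{"x":-0.07,"y":0,"z":0,"ax":0,"ay":0,"az":0,"hand":10}]'

```text
clock: 10.05
eef_pos: [469.9, -252.8, 55.9]
tcp_rot: [3.142, -0.01, 2.64]
contact_force: [0.6, -0.1, -2.7]
opening: 0.191
grasp_force: 69.2
```

>>> drive_tool --plan '[{"x":-0.03,"y":0,"z":0,"ax":0,"ay":0,"az":0,"hand":10},{"x":-0.06,"y":0,"z":0,"ax":0,"ay":0,"az":0,"hand":10},{"x":-0.07,"y":0,"z":0,"ax":0,"ay":0,"az":0,"hand":10},{"x":-0.07,"y":0,"z":0,"ax":0,"ay":0,"az":0,"hand":10}]'

```text
clock: 10.45
eef_pos: [472.5, -254.2, 55.7]
tcp_rot: [-3.142, -0.011, 2.64]
contact_force: [-1.6, 1.2, -2.5]
opening: 0.193
grasp_force: 69.2
```

Contact felt at about 2 N. I'll press gently and hold.

>>> drive_tool --plan '[{"x":-0.02,"y":0,"z":0,"ax":0,"ay":0,"az":0,"hand":10},{"x":-0.045,"y":0,"z":0,"ax":0,"ay":0,"az":0,"hand":10},{"x":-0.045,"y":0,"z":0,"ax":0,"ay":0,"az":0,"hand":10}]'

```text
clock: 10.75
eef_pos: [473.7, -254.9, 55.4]
tcp_rot: [-3.142, -0.013, 2.64]
contact_force: [-5.7, 3.8, -2.2]
opening: 0.193
grasp_force: 69.3
```

>>> drive_tool --plan '[{"x":-0.02,"y":0,"z":0,"ax":0,"ay":0,"az":0,"hand":10},{"x":-0.03,"y":0,"z":0,"ax":0,"ay":0,"az":0,"hand":10},{"x":-0.03,"y":0,"z":0,"ax":0,"ay":0,"az":0,"hand":10},{"x":-0.03,"y":0,"z":0,"ax":0,"ay":0,"az":0,"hand":10},{"x":-0.03,"y":0,"z":0,"ax":0,"ay":0,"az":0,"hand":10},{"x":-0.03,"y":0,"z":0,"ax":0,"ay":0,"az":0,"hand":10},{"x":-0.03,"y":0,"z":0,"ax":0,"ay":0,"az":0,"hand":10}]'

```text
clock: 11.45
eef_pos: [474.3, -255.3, 55.2]
tcp_rot: [-3.142, -0.015, 2.64]
contact_force: [-6.3, 3.5, 0.1]
opening: 0.192
grasp_force: 69.4
```

>>> drive_tool --plan '[{"x":-0.02,"y":0,"z":-0.01,"ax":0,"ay":0,"az":0,"hand":10},{"x":-0.04,"y":0,"z":-0.01,"ax":0,"ay":0,"az":0,"hand":10},{"x":-0.04,"y":0,"z":-0.01,"ax":0,"ay":0,"az":0,"hand":10},{"x":-0.04,"y":0,"z":-0.01,"ax":0,"ay":0,"az":0,"hand":10},{"x":-0.04,"y":0,"z":-0.01,"ax":0,"ay":0,"az":0,"hand":10},{"x":-0.04,"y":0,"z":-0.01,"ax":0,"ay":0,"az":0,"hand":10},{"x":-0.04,"y":0,"z":-0.01,"ax":0,"ay":0,"az":0,"hand":10}]'

```text
clock: 12.15
eef_pos: [475.2, -255.7, 55.4]
tcp_rot: [-3.142, -0.017, 2.64]
contact_force: [-9.4, 5.4, -0.3]
opening: 0.194
grasp_force: 69.4
```

The bar is home: about 10.8 N, held for more than 0.5 s. Now I'll ease off 2 mm and start levering while still gripping the handle, tracking the red foot by its colour centroid.

```bash
cat >> h.py <<'E'
def foot():
    s=monitor.sense();print("t",round(s["clock"],2),s["eef_pos"].round(1),"pitch",s["tcp_rot"][1].round(4),"F",s["contact_force"].round(1))
    for n,X in(("top",(567,-372,55)),("side",(567,-372,55))):
        im=imaging.grab_frame(n).astype(float);u,v=proj(n,[X])[0].round().astype(int);w=im[v-14:v+14,u-14:u+14]
        red=np.clip(w[...,0]-np.maximum(w[...,1],w[...,2])-30,0,None);yy,xx=np.mgrid[v-14:v+14,u-14:u+14]
        if red.sum(): print(n,round((red*xx).sum()/red.sum(),2),round((red*yy).sum()/red.sum(),2),red.sum())
E
python3 -c "
from h import *
foot()"
```

```text
t 12.15 [ 475.2 -255.7   55.4] pitch -0.0166 F [-9.4  5.4 -0.3]
top 305.03 202.75 265.0
side 319.31 198.33 108.0
```

>>> drive_tool --plan '[{"x":0.04,"y":0,"z":0,"ax":0,"ay":0,"az":0,"hand":10},{"x":0.04,"y":0,"z":0.02,"ax":0,"ay":-0.1,"az":0,"hand":10},{"x":0.04,"y":0,"z":0.04,"ax":0,"ay":-0.2,"az":0,"hand":10},{"x":0.04,"y":0,"z":0.06,"ax":0,"ay":-0.3,"az":0,"hand":10},{"x":0.04,"y":0,"z":0.08,"ax":0,"ay":-0.4,"az":0,"hand":10},{"x":0.04,"y":0,"z":0.1,"ax":0,"ay":-0.5,"az":0,"hand":10},{"x":0.04,"y":0,"z":0.1,"ax":0,"ay":-0.5,"az":0,"hand":10}]'

```text
clock: 12.95
eef_pos: [473.9, -255.1, 50.6]
tcp_rot: [-3.142, 0.038, 2.64]
contact_force: [-6.6, 4.1, 0.4]
opening: 0.193
grasp_force: 69.6
```

```bash
python3 -c "
from h import *
foot()"
```

```text
t 12.95 [ 473.9 -255.1   50.6] pitch 0.0376 F [-6.6  4.1  0.4]
top 305.02 202.75 266.0
side 319.37 198.38 115.0
```

>>> drive_tool --plan '[{"x":0,"y":0,"z":0.02,"ax":0,"ay":-0.1,"az":0,"hand":10},{"x":0,"y":0,"z":0.04,"ax":0,"ay":-0.2,"az":0,"hand":10},{"x":0,"y":0,"z":0.06,"ax":0,"ay":-0.3,"az":0,"hand":10},{"x":0,"y":0,"z":0.06,"ax":0,"ay":-0.3,"az":0,"hand":10}]'

```text
clock: 13.45
eef_pos: [474.2, -255.1, 48.2]
tcp_rot: [-3.142, 0.069, 2.64]
contact_force: [-9.4, 4.8, 8.6]
opening: 0.194
grasp_force: 71.0
```

```bash
python3 -c "
from h import *
foot()"
```

```text
t 13.45 [ 474.2 -255.1   48.2] pitch 0.0691 F [-9.4  4.8  8.6]
top 305.09 202.75 259.0
side 319.36 198.31 112.0
```

>>> drive_tool --plan '[{"x":0.02,"y":0,"z":0.02,"ax":0,"ay":-0.1,"az":0,"hand":10},{"x":0.03,"y":0,"z":0.05,"ax":0,"ay":-0.2,"az":0,"hand":10},{"x":0.03,"y":0,"z":0.07,"ax":0,"ay":-0.3,"az":0,"hand":10},{"x":0.03,"y":0,"z":0.07,"ax":0,"ay":-0.3,"az":0,"hand":10}]'

```text
clock: 13.95
eef_pos: [474.1, -255.1, 45.0]
tcp_rot: [-3.142, 0.103, 2.64]
contact_force: [-6.9, 2.7, 8.6]
opening: 0.19
grasp_force: 70.9
```

```bash
python3 -c "
from h import *
foot()"
```

```text
t 13.95 [ 474.1 -255.1   45. ] pitch 0.1029 F [-6.9  2.7  8.6]
top 305.34 202.19 248.0
side 319.62 197.96 156.0
```

>>> drive_tool --plan '[{"x":0,"y":0,"z":0.02,"ax":0,"ay":-0.08,"az":0,"hand":10},{"x":0,"y":0,"z":0.04,"ax":0,"ay":-0.16,"az":0,"hand":10},{"x":0,"y":0,"z":0.04,"ax":0,"ay":-0.16,"az":0,"hand":10}]'

```text
clock: 14.35
eef_pos: [474.1, -255.1, 42.9]
tcp_rot: [3.142, 0.119, 2.64]
contact_force: [-7.9, 3.8, 9.6]
opening: 0.191
grasp_force: 70.9
```

```bash
python3 -c "
from h import *
foot()"
```

```text
t 14.35 [ 474.1 -255.1   42.9] pitch 0.1191 F [-7.9  3.8  9.6]
top 305.94 201.47 261.0
side 319.95 197.98 214.0
```

>>> drive_tool --plan '[{"x":0,"y":0,"z":0.02,"ax":0,"ay":-0.08,"az":0,"hand":10},{"x":0,"y":0,"z":0.03,"ax":0,"ay":-0.12,"az":0,"hand":10},{"x":0,"y":0,"z":0.03,"ax":0,"ay":-0.12,"az":0,"hand":10}]'

```text
clock: 14.75
eef_pos: [474.2, -255.2, 41.3]
tcp_rot: [3.142, 0.131, 2.64]
contact_force: [-7.7, 4.0, 7.9]
opening: 0.187
grasp_force: 70.8
```

```bash
python3 -c "
from h import *
foot()"
```

```text
t 14.75 [ 474.2 -255.2   41.3] pitch 0.1314 F [-7.7  4.   7.9]
top 308.36 199.03 107.0
side 320.07 199.42 272.0
```

The foot has jumped back, so the leg is in. Now I'll ease down and see whether the plate rests on it.

>>> drive_tool --plan '[{"x":0,"y":0,"z":0,"ax":0,"ay":0,"az":0,"hand":10},{"x":0,"y":0,"z":-0.02,"ax":0,"ay":0.08,"az":0,"hand":10},{"x":0,"y":0,"z":-0.04,"ax":0,"ay":0.16,"az":0,"hand":10},{"x":0,"y":0,"z":-0.06,"ax":0,"ay":0.24,"az":0,"hand":10},{"x":0,"y":0,"z":-0.06,"ax":0,"ay":0.24,"az":0,"hand":10}]'

```text
clock: 15.35
eef_pos: [473.9, -255.0, 43.8]
tcp_rot: [-3.142, 0.106, 2.64]
contact_force: [-4.4, 2.3, -1.3]
opening: 0.189
grasp_force: 69.4
```

```bash
python3 -c "
from h import *
foot()
a=cv2.imread('pics/top4.png')[170:220,260:320]
for n in('top','side'): grab(n,n+'5')
b=cv2.imread('pics/top5.png')[170:230,270:330]; c=cv2.imread('pics/side5.png')[175:235,300:360]
cv2.imwrite('pics/d5.png',np.hstack([cv2.resize(v,(396,396),interpolation=2) for v in(b,c)]))"
```

```text
t 15.35 [ 473.9 -255.    43.8] pitch 0.1058 F [-4.4  2.3 -1.3]
top 308.38 199.07 97.0
side 320.11 199.74 300.0
```

View pics/d5.png

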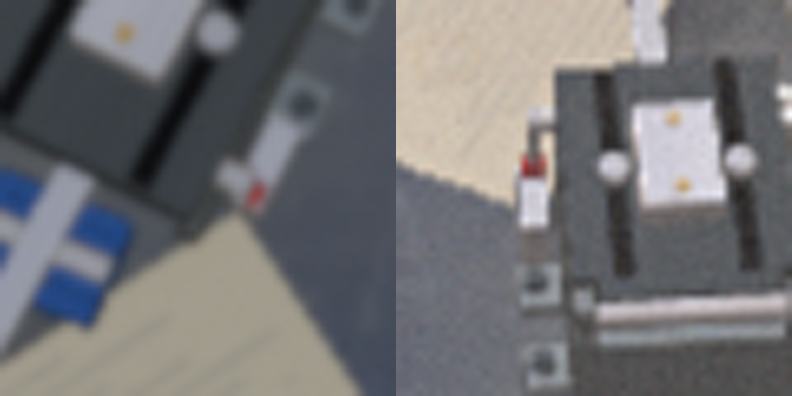

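The leg's red foot stands on the step at about (257,195) in the top half and (533,165) in the side half, and the load has gone from the bar. Next I'll relax the push and let go.

>>> drive_tool --plan '[{"x":0.02,"y":0,"z":0.01,"ax":0,"ay":-0.04,"az":0,"hand":10},{"x":0.03,"y":0,"z":0.01,"ax":0,"ay":-0.04,"az":0,"hand":10},{"x":0.03,"y":0,"z":0.01,"ax":0,"ay":-0.04,"az":0,"hand":22},{"x":0.03,"y":0,"z":0.01,"ax":0,"ay":-0.04,"az":0,"hand":30},{"x":0.03,"y":0,"z":0.01,"ax":0,"ay":-0.04,"az":0,"hand":45},{"x":0.03,"y":0,"z":0.01,"ax":0,"ay":-0.04,"az":0,"hand":45},{"x":0.03,"y":0,"z":0.01,"ax":0,"ay":-0.04,"az":0,"hand":45}]'

```text
clock: 16.25
eef_pos: [474.1, -255.1, 43.7]
tcp_rot: [3.142, 0.114, 2.64]
contact_force: [1.2, -0.2, -0.2]
opening: 0.532
grasp_force: 0.0
```

>>> drive_tool --plan '[{"x":0.03,"y":0,"z":-0.4,"ax":0,"ay":0,"az":0,"hand":45},{"x":0.1,"y":0,"z":-1.0,"ax":0,"ay":0,"az":0,"hand":45},{"x":0.2,"y":0,"z":-1.8,"ax":0,"ay":0,"az":0,"hand":45},{"x":0.2,"y":0,"z":-2.6,"ax":0,"ay":0,"az":0,"hand":45},{"x":0.2,"y":0,"z":-2.6,"ax":0,"ay":0,"az":0,"hand":45},{"x":0.2,"y":0,"z":-2.6,"ax":0,"ay":0,"az":0,"hand":45}]'

```text
clock: 16.85
eef_pos: [452.8, -243.5, 172.5]
tcp_rot: [-3.142, 0.116, 2.64]
contact_force: [0.6, -0.6, 0.1]
opening: 0.524
grasp_force: 0.0
```

```bash
python3 -c "
from h import *
foot()
for n in('top','side'): grab(n,n+'6')
b=cv2.imread('pics/top6.png')[150:270,230:350]; c=cv2.imread('pics/side6.png')[130:250,280:400]
cv2.imwrite('pics/d6.png',np.hstack([cv2.resize(v,(396,396),interpolation=2) for v in(b,c)]))"
```

```text
t 16.85 [ 452.8 -243.5  172.5] pitch 0.1157 F [ 0.6 -0.6  0.1]
top 308.38 199.07 96.0
side 320.16 199.75 306.0
```

View pics/d6.png

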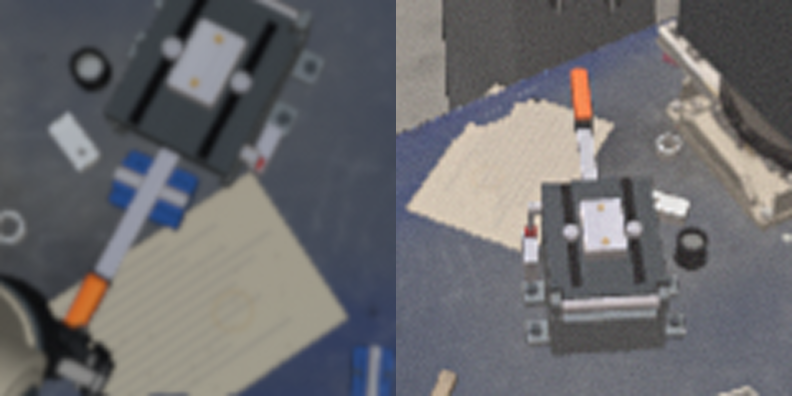

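The bar lies over the ridge at about (145,195), with its tip under the plate. The leg stands at (262,160), the bystanders haven't moved, and the hand is clear. I'm handing in.

```bash
python3 -c "
from h import *
print(r.sign_off())"
```

```text
the job is handed in; nothing more can be done
None
```

Done and handed in at about 17 s: the bar came home against the pad at about 11 N, the prop leg is in on its step with the plate resting on it, and the bar lies over the fulcrum with its tip under the plate and the hand clear.

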